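# Nest the camp tumblers in their sliding-lid box

### The arm

A 7-joint arm with a two-finger parallel gripper is mounted at the origin on the work surface. World frame = base frame: x ahead of the robot, y to its left, z up, the work surface at z = 0. Lengths are in m, angles in rad, forces in N, time in s.
With the tool pointing down it reaches from about 0.4 to 0.85 m from the base axis. Payload 10.4 kg.
Tool frame: the origin (TCP) lies between the finger pads; the fingertips stand 22 mm ahead of it and the grasp point (between the pads) lies 3 mm ahead of it; z points along the fingers, y is the line along which they close (so a half turn about z gives the same grasp; the last joint's range is limited). The gripper opens to 85 mm and grips with 20 to 120 N. Pads are 22 mm wide; open, the fingers measure 114 mm over their backs; the gripper's body (76 mm by 85 mm) begins 54 mm behind the grasp point. The pads swing forward as they close: fully open they stand 13 mm farther back than shut.
Start: joints at [-1.208, 0.332, -0.065, 1.46, 0.022, 1.35, -0.088], TCP at [0.235, 0.579, 0.253] pointing down, gripper open.
Joint ranges: [-2.6, 2.6], [-0.5, 2.12], [-1.47, 1.34], [0.16, 2.42], [-1.27, 4.41], [0.06, 2.06], [-2.6, 2.6]. Speed limits (rad/s): [2.22, 2.22, 2.79, 2.79, 3.14, 3.14, 3.14].

### API

Orientations are given as a unit quaternion [x, y, z, w].
In Python, from workcell import manip, camera, ticket, boxes_of, outline_of gives the robot as it stands.
- The arm moves only by the tool carry_out, never from a script. Its argument "deltas" is a list of rows, each a list of 5 numbers: the shift along the tool's x, y, z as a fraction of full scale, then the turn about the tool's z as a fraction of full scale, then the opening, from -1 (shut) to 1 (fully open), so that 0 is half open. In form: [[tx, ty, tz, spin, gripper], ...]. A call has 1 to 20 rows; each row is the pose to reach, as a shift and turn from the pose commanded when the call began, along the tool's axes at that moment; what a row does not reach only later rows make up. Full scale, the value 1, is 150 mm for a shift and 30 degrees for a turn. A row lasts 1/8 s, in which the tool goes at most 62.5 mm and 10.7 degrees, less where a joint would pass 70% of its speed; a pose out of reach is approached as far as the arm can. A call with a number of a shift or a turn outside -1 to 1 is refused whole. A call with a gripper value outside its range is refused whole. The fingers move at their own pace and stop on an object; "force" is the grip in N (left out, the last holds). Time passes only in rows, so rows that repeat a pose let the fingers close. It gives the time, the measured TCP pose, the force, the opening and the grip force at its end, in the units of the state.
- manip.get_obs(): the state, without advancing time (a new reading comes with each control period).
- camera(name): name is "scene" or "top" or "wrist"; returns a dict with "img" (480x640x3 uint8, red, green, blue), "depth" (480x640 float32, m along the optical axis (not along the pixel's ray), 0 where there is no reading), "vertical_fov" (degrees; the focal length in pixels is half the picture's height over the tangent of half this angle, whatever the lens; pixels are square), "cx", "cy" (the principal point, pixels), "k1" (the pictures are not rectified: a ray, as slopes to the right and down, at radius r is drawn at 1 + k1 r^2 times it, then the intrinsics apply), "R" (3x3) and "t" (3): a world point X has camera coordinates R X + t. Camera axes: x right, y down, z forward; pixel columns grow to the right and rows downward; lengths in m; the calibration is good to about 2 mm. A picture is of the moment at which its call begins.
- ticket.hand_in(): hands the job in; it is judged then, once.
Trained networks look in a picture, given as the dict that the camera call returned (one of the last four; its "shot" number tells which), for a name from the list of things; names that differ only in an ending like _2 or _b are one class to them, and where a whole thing is asked for, a point or a joint stands for the part that bears it (a point fixed in the world has none). Each returns a list of dicts, best first, with "conf" (0 to 1); they miss things now and then, are a little off and sometimes report something else, mostly with a low value. They report only what shows in the picture. A call takes as long as a camera call. They do not tell look-alikes from the thing itself.
- boxes_of(query, picture): "position" ([x, y, z] in m, in world coordinates, good to about 4 mm: the middle of the surface that is visible of it).
- outline_of(query, picture): "region" (480x640 bool, what is visible of it).
The state is a dict: "clock": time; "joint_pos": joint angles; "joint_velocities": joint speeds; "tau": joint torques, N m; "position": TCP position; "ee_rot": TCP orientation; "ft_force": force on the tool from outside, world axes, zero at the start; "torque": the same for the moment, N m; "grip_width": opening from 0.0 (shut) to 1.0 (fully open); "grasp_force": force on a finger pad.
Only numpy, scipy, OpenCV 4.12 (cv2) and the standard library are available. Lean on these libraries where they do the work, as an engineer would, in place of code of your own. Each camera call takes 0.05 s, during which the arm holds its last target. There are 200 camera calls.

### The job

Pack the two loose steel tumblers away in the wooden box: lift the front end of its clear sliding lid over the little stop lip, slide the lid out of its grooves, and lay it flat on the bench, right way up, clear of the box. Then let the loose tumblers down, one after the other, into the tumbler that already stands in the box, so that all three end up as one straight upright stack, each sitting loosely under its own weight: set them in gently and stop as soon as they seat, do not drop or push them in so that they jam. Leave the other things on the bench where they are.

Things in the scene. Friction and masses are not known exactly. Their poses are not given: they have to be found in the camera images.
- box: Plywood box standing fast on the flat 6 mm mat, closed by a clear sliding lid that leaves over the front, towards box -x. Origin: centre of its underside. Outside 180 (x) by 144 (y) by 164 mm high; inside 160 by 124 mm, inner floor 8 mm above the origin. Side grooves 12 mm high hold the lid, which rests 146 mm above the origin on the side walls and front wall (10 mm thick).
- box_lip (a point): Middle of the top of the stop lip: a strip 4.5 mm high and 4.5 mm thick on the outer edge of the box's front wall, 87.75 mm in front of the box's centre, 150.5 mm above its origin. It blocks the lid's front edge; the lid must rise 5 to 6.5 mm there (kept level or tilted; 7 mm is the play in the grooves) to pass over it. Axes as the box.
- lid_pull (a point): Centre of the wooden pull on the lid: a batten 14 mm thick (x), 70 mm long (y), 20 mm high, on the clear lid near its front end. Lid: plate 162.5 (x) by 133 (y) by 5 mm, 150 g, axes at the start as the box, 1.5 mm play all round. This point is 15 mm above the lid's underside, 22 mm behind its front edge, 140.5 mm in front of its back edge. z axis: the lid's upward normal.
- lid_tail (a point): Middle of the lid's back edge, half-way through its thickness; axes as the lid. The cheeks over the grooves (158 to 164 mm above the box's origin, reaching 12.5 mm in from each side) run from the back wall to 40 mm in front of the box's centre, so the lid is clear of the grooves once this point is at box x below -0.040. In the front 50 mm the grooves are open above.
- tumbler_c_mid (a point): Centre (on the axis, half-way up, 37.5 mm above the foot) of the tumbler that stands upright inside the box, seen through the clear lid, up to 10 mm off the middle of the box. It is the same as the two loose ones.
- tumbler_a_mid (a point): Centre (on the axis, half-way up) of a loose tumbler, mouth up on the mat. Double-walled steel, straight round taper: foot 40, rim 64 mm outside, 75 mm high, wall 4.5, mouth 55 mm, 130 g. Nested in another it rests on the taper with its rim, foot and centre 28 to 31 mm above the other's (top 28 mm free to hold) and centres itself; a hard push jams it. z axis up along the tumbler.
- tumbler_b_mid (a point): Centre (on the axis, half-way up) of the other loose tumbler, identical; either may go in first.
- bowl: White ceramic bowl, 150 mm wide, 62 mm high, origin under its centre. Bystander.
- scraper: Steel ski scraper, a plate 52 by 130 mm with a black back strip, lying flat. Origin at the centre of its underside. Bystander.
- goggle_case: Clear plastic goggle case with a snap lid, 94 by 184 mm, 77 mm high, origin under its centre. Bystander.
- pole_grip: Black trekking pole grip on a short aluminium shaft, lying down, 290 mm long, about 36 mm thick. Bystander.
Not all that is in view belongs to the job. Leave any green look-alike of the part that bears tumbler_a_mid alone.

How it is judged:
On the way, in this order (a step that is already met when the one before it is completed fails the run):
1. the lid's end has been lifted over the stop lip and the lid slid out of the grooves (x of lid_tail in the frame of box below -0.042 m), for 0.1 s.
2. one loose tumbler sits nested in the tumbler in the box (((z of tumbler_a_mid in the frame of tumbler_c_mid between 0.025 and 0.033 m and horizontal distance between tumbler_a_mid and tumbler_c_mid below 0.004 m and angle between tumbler_a_mid's own z axis and vertical below 0.06 rad) or (z of tumbler_b_mid in the frame of tumbler_c_mid between 0.025 and 0.033 m and horizontal distance between tumbler_b_mid and tumbler_c_mid below 0.004 m and angle between tumbler_b_mid's own z axis and vertical below 0.06 rad))), for 0.2 s.
At the end, for the whole second after the job is handed in: One upright stack in the box: each loose tumbler 25 to 33 mm above and within 4 mm sideways of the one below, all upright within 0.06 rad; lid flat (0.06 rad), right way up, on mat or bench, its pull centre below 28 mm; all at rest (x of tumbler_c_mid in the frame of box between -0.06 and 0.06 m and y of tumbler_c_mid in the frame of box between -0.04 and 0.04 m and z of tumbler_c_mid in the frame of box between 0.035 and 0.055 m and angle between each of tumbler_c_mid, lid_pull's own z axis and vertical below 0.06 rad and ((z of tumbler_a_mid in the frame of tumbler_c_mid between 0.025 and 0.033 m and horizontal distance between tumbler_a_mid and tumbler_c_mid below 0.004 m and angle between each of tumbler_a_mid, tumbler_b_mid's own z axis and vertical below 0.06 rad and z of tumbler_b_mid in the frame of tumbler_a_mid between 0.025 and 0.033 m and horizontal distance between tumbler_b_mid and tumbler_a_mid below 0.004 m) or (z of tumbler_b_mid in the frame of tumbler_c_mid between 0.025 and 0.033 m and horizontal distance between tumbler_b_mid and tumbler_c_mid below 0.004 m and angle between each of tumbler_b_mid, tumbler_a_mid's own z axis and vertical below 0.06 rad and z of tumbler_a_mid in the frame of tumbler_b_mid between 0.025 and 0.033 m and horizontal distance between tumbler_a_mid and tumbler_b_mid below 0.004 m)) and height (world z) of lid_pull below 0.028 m and linear speed of each of tumbler_a, tumbler_b, tumbler_c, lid below 0.02 m/s); the robot touches nothing.
It fails at once if tumblers jammed: one pushed so hard into the stack that the box's floor takes more than 35 N (a push of about 30 N) (contact force between tumbler_c and box above 35 N).
It fails at once if a tumbler dropped into another: it enters at more than 0.55 m/s (a fall of 15 mm or more) ((z of tumbler_a_mid in the frame of tumbler_c_mid between 0.026 and 0.07 m and horizontal distance between tumbler_a_mid and tumbler_c_mid below 0.02 m and linear speed of tumbler_a above 0.55 m/s) or (z of tumbler_b_mid in the frame of tumbler_c_mid between 0.026 and 0.07 m and horizontal distance between tumbler_b_mid and tumbler_c_mid below 0.02 m and linear speed of tumbler_b above 0.55 m/s) or (z of tumbler_a_mid in the frame of tumbler_b_mid between 0.026 and 0.07 m and horizontal distance between tumbler_a_mid and tumbler_b_mid below 0.02 m and linear speed of tumbler_a above 0.55 m/s) or (z of tumbler_b_mid in the frame of tumbler_a_mid between 0.026 and 0.07 m and horizontal distance between tumbler_b_mid and tumbler_a_mid below 0.02 m and linear speed of tumbler_b above 0.55 m/s)).
It fails at once if the bowl, scraper, goggle case or pole grip is shifted by more than 30 mm (distance of any of bowl, scraper, goggle_case, pole_grip from where it was at the start of the episode above 0.03 m).
It also fails if it takes over 72 s, if anything falls off the work surface, if the arm or the gripper's body presses on something with over 40 N, if the wrist force passes 120 N, or if a joint passes its speed limit or range.

## Working session

There is one attempt and no reset: what is moved stays moved. The work goes in short steps, Python scripts to look and compute and a tool call to move; the robot and the scene stay as the last step left them, time stands still between calls to the robot, and variables do not carry over. Pictures are saved under pics/ and viewed, at most 10 in all, crops included, and the job is handed in when it is done.

Besides the shell and the picture viewer there is one more tool, called after ">>>" in YAML: its name, and indented under it one key for each argument. carry_out: Moves the arm, as the interface text tells. Its arguments: {"type":"object","properties":{"deltas":{"type":"array","items":{"type":"array","items":{"type":"number"}}},"force":{"type":"number"}},"required":["deltas"]}

```bash
mkdir -p pics; cat > h.py <<'E'
import numpy as np, cv2
from workcell import manip, camera, ticket, boxes_of, outline_of
from scipy.spatial.transform import Rotation as Rn
def K(p):
    f=240/np.tan(np.radians(p["vertical_fov"])/2); return f
def world(p,u,v,d=None,z=None):
    """pixels -> world, by depth or by plane height z"""
    f=K(p); u=np.atleast_1d(u).astype(float); v=np.atleast_1d(v).astype(float)
    xd=(u-p["cx"])/f; yd=(v-p["cy"])/f; x,y=xd.copy(),yd.copy()
    for _ in range(20):
        s=1+p["k1"]*(x*x+y*y); x,y=xd/s,yd/s
    r=np.stack([x,y,np.ones_like(x)],1); R=np.array(p["R"]); t=np.array(p["t"])
    o=-R.T@t; dr=r@R
    if z is not None: d=(z-o[2])/dr[:,2]
    return o+dr*np.asarray(d)[:,None]
def cloud(p,mask=None):
    m=p["depth"]>0
    if mask is not None: m&=mask
    v,u=np.nonzero(m); return world(p,u,v,p["depth"][v,u]),u,v
def pix(p,X):
    c=np.atleast_2d(X)@np.array(p["R"]).T+np.array(p["t"]); s=c[:,:2]/c[:,2:]
    s=s*(1+p["k1"]*(s**2).sum(1,keepdims=True)); return s*K(p)+[p["cx"],p["cy"]]
def save(p,n): cv2.imwrite("pics/"+n,p["img"][:,:,::-1])
def state():
    o=manip.get_obs(); print("t",round(o["clock"],2),"pos",np.round(o["position"],4),"R",np.round(Rn.from_quat(o["ee_rot"]).as_matrix(),3).tolist(),"F",np.round(o["ft_force"],1),"w",round(float(o["grip_width"]),3),"gf",o["grasp_force"],"q",np.round(o["joint_pos"],2)); return o
E
cat > a.py <<'E'
from h import *
state()
for n in ["top","scene"]:
    p=camera(n); save(p,n+"0.png"); print(n,p["vertical_fov"],np.round(-np.array(p["R"]).T@p["t"],3))
    for q in ["box","lid_pull","tumbler_c_mid","tumbler_a_mid","bowl","scraper","goggle_case","pole_grip"]:
        for b in boxes_of(q,p): print(q,round(b["conf"],2),np.round(b["position"],3),np.round(pix(p,b["position"])[0]))
E
python3 a.py
```

```text
t 0.0 pos [0.2351 0.5787 0.2525] R [[-0.927, 0.376, -0.0], [0.376, 0.927, -0.001], [-0.0, -0.001, -1.0]] F [ 0.1 -0.1 -0.1] w 0.999 gf 0.0 q [-1.21  0.33 -0.06  1.46  0.02  1.35 -0.09]
top 42.983602169147034 [ 0.198 -0.029  1.483]
box 0.9 [ 0.456 -0.248  0.158] [431. 249.]
box 0.28 [ 0.748 -0.254  0.01 ] [422. 147.]
lid_pull 0.66 [ 0.518 -0.245  0.156] [429. 222.]
lid_pull 0.31 [0.775 0.121 0.031] [275. 132.]
tumbler_c_mid 0.68 [ 0.458 -0.249  0.159] [432. 248.]
tumbler_a_mid 0.95 [0.212 0.338 0.051] [173. 357.]
tumbler_a_mid 0.58 [0.464 0.224 0.055] [227. 251.]
bowl 0.36 [0.465 0.221 0.056] [228. 250.]
scraper 0.86 [ 0.75  -0.254  0.01 ] [422. 147.]
goggle_case 0.84 [ 0.458 -0.453  0.084] [513. 255.]
goggle_case 0.49 [0.695 0.371 0.036] [174. 160.]
pole_grip 0.85 [0.694 0.374 0.034] [173. 161.]
scene 57.221723429602065 [1.187 0.388 0.779]
box 0.9 [ 0.58  -0.202  0.106] [234. 231.]
box 0.41 [0.749 0.108 0.038] [308. 354.]
lid_pull 0.63 [ 0.514 -0.239  0.158] [237. 196.]
tumbler_a_mid 0.84 [0.23  0.324 0.053] [484. 238.]
tumbler_a_mid 0.82 [0.471 0.211 0.06 ] [410. 279.]
tumbler_a_mid 0.27 [0.593 0.247 0.057] [404. 322.]
scraper 0.71 [ 0.745 -0.248  0.011] [181. 294.]
pole_grip 0.7 [0.699 0.381 0.034] [448. 397.]
```

View pics/top0.png

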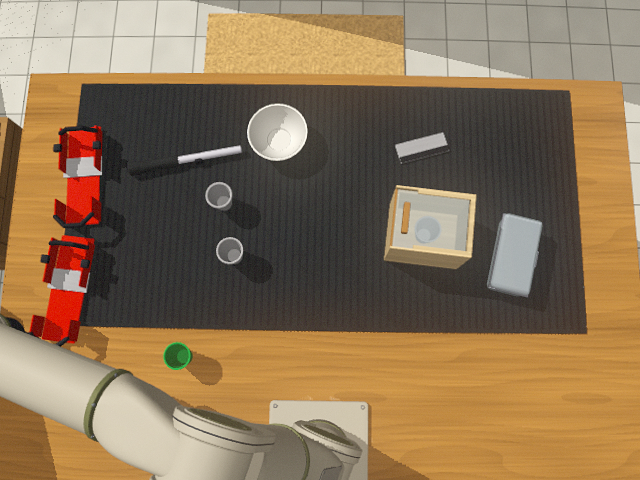

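View pics/scene0.png

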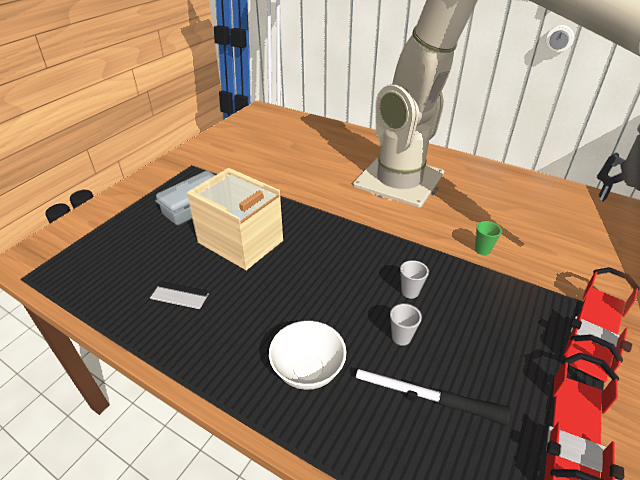

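The top view shows the grey tumblers at (219,195) and (229,251). A green look-alike stands at (177,356), so I leave that one alone. The box is around (431,225) with its pull at (406,218), so its front faces left in the image, world +y.

```bash
cat > b.py <<'E'
from h import *
from scipy.optimize import least_squares
p=camera("top"); X,u,v=cloud(p)
m=(u>380)&(u<482)&(v>178)&(v<275)
B=X[m]
t=B[(B[:,2]>.166)&(B[:,2]<.174)]
r=cv2.minAreaRect((t[:,:2]*1000).astype(np.float32)); print("toprim",len(t),r)
img=p["img"][v,u].astype(int)
pm=m&(img[:,0]-img[:,2]>80)&(img[:,0]<225)&(X[:,2]>.17)&(u<415)&(u>398)&(v>196)&(v<240)
q=X[pm]; print("pull",len(q),np.median(q[:,2]),cv2.minAreaRect((q[:,:2]*1000).astype(np.float32)))
print("z hist",np.histogram(B[:,2],bins=np.arange(0,.2,.01))[0])
for n,(a,b) in {"A":(219,195),"B":(229,251)}.items():
    k=(np.hypot(u-a,v-b)<18)&(X[:,2]>.074)&(X[:,2]<.09); q=X[k]
    f=least_squares(lambda s:np.hypot(q[:,0]-s[0],q[:,1]-s[1])-.030,q[:,:2].mean(0),loss="soft_l1",f_scale=.002)
    print(n,len(q),f.x,q[:,2].mean(),cv2.minEnclosingCircle((q[:,:2]*1000).astype(np.float32)))
for n,(a,b) in {"mat":(330,250)}.items(): print(n,np.median(X[(abs(u-a)<5)&(abs(v-b)<5)],0))
c=p["img"][170:280,370:560]; cv2.imwrite("pics/c1.png",cv2.resize(c[:,:,::-1],None,fx=4,fy=4,interpolation=cv2.INTER_CUBIC))
E
python3 b.py
```

```text
toprim 911 ((517.9909057617188, -251.5873260498047), (178.549072265625, 146.63433837890625), 83.64308166503906)
pull 176 0.17779412637040215 ((523.6263427734375, -188.7620849609375), (12.63980770111084, 68.31698608398438), 83.75379180908203)
z hist [2585  740   77   70   69   83   65   81   81   73   88   83   89   79
  111 2995 1405  801   40]
A 176 [0.59532446 0.24598238] 0.08041288936589451 ((594.8309326171875, 246.9075927734375), 33.03534698486328)
B 186 [0.4602506  0.21292485] 0.08036352589263279 ((461.1099548339844, 213.27438354492188), 32.34197998046875)
mat [ 0.47767703 -0.02277589  0.00710431]
```

View pics/c1.png

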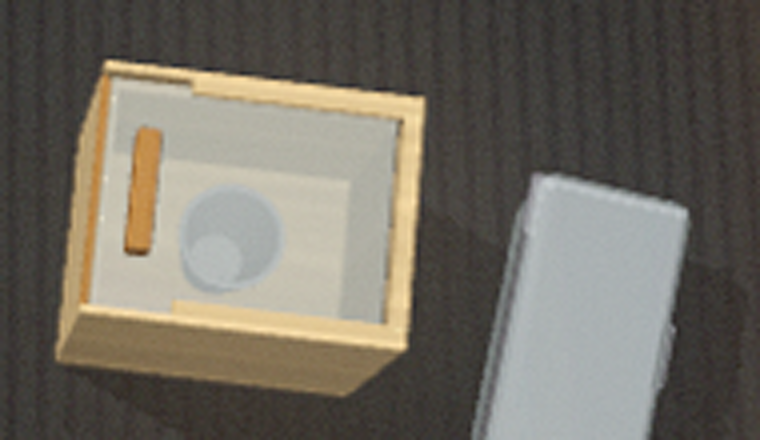

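Top picture candidates: the tumbler class gives (219,195) and (229,251), both grey, and (177,356), which is green and rejected. For the pull, (406,218) is an orange batten on the clear lid, and the crop confirms it. The second lid_pull hit at (275,132) is the bowl. The crop shows tumbler C through the lid at about crop pixel (232,237). The front with the lip is at the left edge.

>>> carry_out:
  deltas:
    - [-0.25,-0.5,0,-0.26,0]
    - [-0.5,-1,0,-0.52,0]
    - [-0.5,-1,0,-0.52,0]
    - [-0.5,-1,0,-0.52,0]
  force: 30

```text
clock: 1.45
position: [0.2493, 0.4094, 0.2539]
ee_rot: [0.058, 0.998, 0.0, 0.0]
ft_force: [-0.2, 0.0, -0.2]
grip_width: 0.497
grasp_force: 0.0
```

>>> carry_out:
  deltas:
    - [-0.35,-0.3,0,0,0]
    - [-0.7,-0.6,0,0,0]
    - [-1,-0.9,0,0,0]
    - [-1,-0.9,0,0,0]
    - [-1,-0.9,0,0,0]

```text
clock: 2.08
position: [0.3822, 0.2612, 0.2534]
ee_rot: [0.057, 0.998, 0.0, 0.0]
ft_force: [-0.7, 0.9, 0.3]
grip_width: 0.502
grasp_force: 0.0
```

>>> carry_out:
  deltas:
    - [-0.3,-0.3,0,0,-0.3]
    - [-0.6,-0.6,0,0,-0.3]
    - [-0.9,-0.95,0,0,-0.3]
    - [-0.9,-0.95,0,0,-0.3]
    - [-0.9,-0.95,0,0,-0.3]

```text
clock: 2.7
position: [0.4997, 0.1058, 0.253]
ee_rot: [0.056, 0.998, 0.0, -0.0]
ft_force: [0.6, 0.5, -0.0]
grip_width: 0.349
grasp_force: 0.0
```

>>> carry_out:
  deltas:
    - [-0.15,-0.35,0,0,-0.3]
    - [-0.3,-0.65,0,0,-0.3]
    - [-0.35,-0.95,0,0,-0.3]
    - [-0.35,-0.95,0,0,-0.3]
    - [-0.35,-0.95,0,0,-0.3]

```text
clock: 3.32
position: [0.536, -0.0406, 0.2531]
ee_rot: [0.055, 0.998, 0.001, -0.0]
ft_force: [0.6, -0.5, 0.3]
grip_width: 0.351
grasp_force: 0.0
```

>>> carry_out:
  deltas:
    - [0,-0.35,0,0,-0.3]
    - [0,-0.65,0,0,-0.3]
    - [-0.03,-0.99,0,0,-0.3]
    - [-0.03,-0.99,0,0,-0.3]
    - [-0.03,-0.99,0,0,-0.3]

```text
clock: 3.95
position: [0.5244, -0.189, 0.253]
ee_rot: [0.055, 0.998, 0.001, -0.0]
ft_force: [-0.2, 0.8, 0.4]
grip_width: 0.349
grasp_force: 0.0
```

```bash
cat > c.py <<'E'
from h import *
o=state(); p=camera("wrist"); save(p,"w1.png"); print(p["vertical_fov"],np.round(-np.array(p["R"]).T@p["t"],3))
X,u,v=cloud(p); img=p["img"][v,u].astype(int)
for b in outline_of("lid_pull",p)[:2]: print(b["conf"],b["region"].sum())
pm=(img[:,0]-img[:,2]>60)&(X[:,2]>.173)&(X[:,2]<.182)&(np.hypot(X[:,0]-.524,X[:,1]+.189)<.05)
q=X[pm]; print("pull",len(q),np.median(q[:,2]),cv2.minAreaRect((q[:,:2]*1000).astype(np.float32)))
t=X[(X[:,2]>.166)&(X[:,2]<.174)&(np.hypot(X[:,0]-.518,X[:,1]+.25)<.14)]; print("rim",len(t),cv2.minAreaRect((t[:,:2]*1000).astype(np.float32)))
E
python3 c.py
```

```text
t 3.95 pos [ 0.5244 -0.189   0.253 ] R [[-0.994, 0.11, -0.0], [0.11, 0.994, 0.001], [0.0, 0.001, -1.0]] F [-0.2  0.8  0.4] w 0.349 gf 0.0 q [-0.27  0.2   0.62  1.67 -0.12  1.31  1.83]
61.634918608262666 [ 0.449 -0.181  0.374]
0.8 58124
pull 3225 0.1769476079485391 ((523.0095825195312, -187.9436492919922), (13.529839515686035, 69.8430404663086), 83.95603942871094)
rim 16587 ((516.8408813476562, -250.3914031982422), (181.26564025878906, 144.8909149169922), 83.89982604980469)
```

View pics/w1.png

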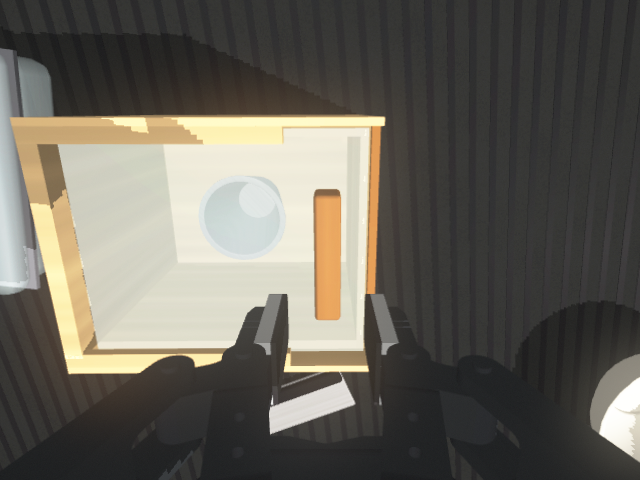

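The wrist view shows the pull at (327,255), between the two open fingers. I'll lower and grip it.

>>> carry_out:
  deltas:
    - [0,0.005,0.15,0,-0.3]
    - [0,0.005,0.3,0,-0.3]
    - [0,0.005,0.4,0,-0.3]
    - [0,0.005,0.46,0,-0.3]
    - [0,0.005,0.46,0,-0.3]
    - [0,0.005,0.46,0,-1]
    - [0,0.005,0.46,0,-1]
    - [0,0.005,0.46,0,-1]
    - [0,0.005,0.46,0,-1]
    - [0,0.005,0.46,0,-1]
    - [0,0.005,0.46,0,-1]
  force: 60

```text
clock: 5.42
position: [0.5244, -0.1897, 0.1852]
ee_rot: [0.056, 0.998, 0.001, 0.001]
ft_force: [0.1, 5.3, 3.6]
grip_width: 0.148
grasp_force: 59.4
```

>>> carry_out:
  deltas:
    - [0,0,-0.02,0,-1]
    - [0,0,-0.03,0,-1]
    - [0,0,-0.04,0,-1]
    - [0,0,-0.04,0,-1]
    - [0,0,-0.04,0,-1]

```text
clock: 6.05
position: [0.5237, -0.1901, 0.19]
ee_rot: [0.056, 0.998, 0.001, -0.0]
ft_force: [0.3, 5.1, -4.0]
grip_width: 0.144
grasp_force: 58.7
```

```bash
cat > d.py <<'E'
from h import *
o=state(); p=camera("wrist")
X,u,v=cloud(p); img=p["img"][v,u].astype(int)
f=np.array([.106,.994]);c=np.array([.5168,-.2504]); L=X[:,:2]-c; a=L@f; b=L@np.array([.994,-.106])
for k in [(-.06,-.04),(-.04,-.02),(-.02,0),(0,.02),(.02,.04)]:
    m=(a>k[0])&(a<k[1])&(abs(b)<.055)&(X[:,2]>.14); print(k,m.sum(),np.median(X[m,2]) if m.any() else 0)
E
python3 d.py
```

```text
t 6.05 pos [ 0.5237 -0.1901  0.19  ] R [[-0.994, 0.113, -0.0], [0.113, 0.994, 0.001], [0.001, 0.001, -1.0]] F [ 0.3  5.1 -4. ] w 0.144 gf 58.707624077796936 q [-0.26  0.25  0.61  1.76 -0.16  1.18  1.86]
(-0.06, -0.04) 11898 0.15930647226473393
(-0.04, -0.02) 11239 0.15975945984371553
(-0.02, 0) 10090 0.1602341444433219
(0, 0.02) 16014 0.16135747386588162
(0.02, 0.04) 18541 0.2161253187362154
```

>>> carry_out:
  deltas:
    - [0,0.02,-0.003,0,-1]
    - [0,0.04,-0.003,0,-1]
    - [0,0.06,-0.003,0,-1]
    - [0,0.07,-0.003,0,-1]
    - [0,0.07,-0.003,0,-1]

```text
clock: 6.72
position: [0.5249, -0.1805, 0.1907]
ee_rot: [0.057, 0.998, -0.0, 0.0]
ft_force: [-0.5, 0.1, -1.8]
grip_width: 0.144
grasp_force: 58.8
```

>>> carry_out:
  deltas:
    - [0,0.1,0,0,-1]
    - [0.001,0.2,0,0,-1]
    - [0.002,0.3,0,0,-1]
    - [0.003,0.4,0,0,-1]
    - [0.004,0.5,0,0,-1]
    - [0.004,0.6,0,0,-1]
    - [0.005,0.7,0,0,-1]
    - [0.006,0.8,0,0,-1]
    - [0.006,0.9,0,0,-1]
    - [0.007,1,0,0,-1]
    - [0.007,1,0,0,-1]
    - [0.007,1,0,0,-1]

```text
clock: 8.22
position: [0.5408, -0.0319, 0.1907]
ee_rot: [0.057, 0.998, -0.0, 0.0]
ft_force: [-0.2, 0.1, -2.1]
grip_width: 0.147
grasp_force: 58.8
```

>>> carry_out:
  deltas:
    - [0,0,-0.1,0,-1]
    - [0,0.05,-0.1,0,-1]
    - [0,0.2,-0.1,0,-1]
    - [0,0.35,-0.1,0,-1]
    - [0,0.5,-0.1,0,-1]
    - [0,0.52,0.1,0,-1]
    - [0,0.52,0.35,0,-1]
    - [0,0.52,0.6,0,-1]
    - [0,0.52,0.75,0,-1]
    - [0,0.52,0.85,0,-1]
    - [0,0.52,0.85,0,-1]

```text
clock: 9.6
position: [0.5493, 0.0462, 0.0627]
ee_rot: [0.057, 0.998, -0.0, -0.001]
ft_force: [-0.3, -0.4, -2.1]
grip_width: 0.143
grasp_force: 58.8
```

>>> carry_out:
  deltas:
    - [0,0,0.05,0,-1]
    - [0,0,0.1,0,-1]
    - [0,0,0.13,0,-1]
    - [0,0,0.15,0,-1]
    - [0,0,0.155,0,-1]
    - [0,0,0.155,0,-1]

```text
clock: 10.35
position: [0.5498, 0.0462, 0.0401]
ee_rot: [0.057, 0.998, 0.0, 0.0]
ft_force: [-0.1, -0.2, -2.4]
grip_width: 0.14
grasp_force: 58.8
```

>>> carry_out:
  deltas:
    - [0,0,0.008,0,-1]
    - [0,0,0.015,0,-1]
    - [0,0,0.015,0,-1]

```text
clock: 10.72
position: [0.5499, 0.0462, 0.0391]
ee_rot: [0.057, 0.998, 0.0, 0.0]
ft_force: [-7.6, -0.3, 16.0]
grip_width: 0.139
grasp_force: 61.1
```

>>> carry_out:
  deltas:
    - [0,0,0,0,-0.3]
    - [0,0,0,0,-0.3]
    - [0,0,0,0,-0.3]
    - [0,0,-0.1,0,-0.3]
    - [0,0,-0.4,0,-0.3]
    - [0,0,-0.8,0,0]
    - [0,0,-1,0,0]
    - [0,0,-1,0,0.3]
    - [0,0,-1,0,0.3]

```text
clock: 11.85
position: [0.5494, 0.0461, 0.1876]
ee_rot: [0.057, 0.998, 0.0, -0.0]
ft_force: [-0.9, 0.7, -0.7]
grip_width: 0.653
grasp_force: 0.0
```

```bash
cat > e.py <<'E'
from h import *
from scipy.optimize import least_squares
o=state(); p=camera("top"); save(p,"top2.png"); X,u,v=cloud(p)
def circ(q,r,g):
    f=least_squares(lambda s:np.hypot(q[:,0]-s[0],q[:,1]-s[1])-r,g,loss="soft_l1",f_scale=.002); return f.x
def rim(zc,g,n,rad=.045):
    k=(np.hypot(X[:,0]-g[0],X[:,1]-g[1])<rad)&(abs(X[:,2]-zc)<.005); q=X[k]
    if len(q)<10: print(n,"few",len(q)); return
    c,r=cv2.minEnclosingCircle((q[:,:2]*1000).astype(np.float32)); print(n,len(q),np.round(circ(q,.03,q[:,:2].mean(0)),4),np.round(c,1),round(r,1),round(q[:,2].mean(),4))
if __name__=="__main__":
    rim(.081,(.595,.246),"A"); rim(.081,(.46,.213),"B"); rim(.089,(.517,-.25),"C")
    k=(X[:,2]>.008)&(X[:,2]<.016)&(abs(X[:,0]-.55)<.07)&(X[:,1]>-.11)&(X[:,1]<.08); print("lid z",k.sum(),np.median(X[k,2]))
E
python3 e.py
```

```text
t 11.85 pos [0.5494 0.0461 0.1876] R [[-0.994, 0.113, -0.0], [0.113, 0.994, 0.0], [0.0, 0.0, -1.0]] F [-0.9  0.7 -0.7] w 0.653 gf 0.0 q [-0.58  0.23  0.47  1.77 -0.11  1.17  1.38]
A 156 [0.5954 0.2461] [595.2 247.1] 32.8 0.081
B 167 [0.4603 0.2129] [460.5 212.9] 32.1 0.0809
C 151 [ 0.5173 -0.2517] [ 517.9 -251.8] 32.3 0.089
lid z 1547 0.011652887995264871
```

View pics/top2.png

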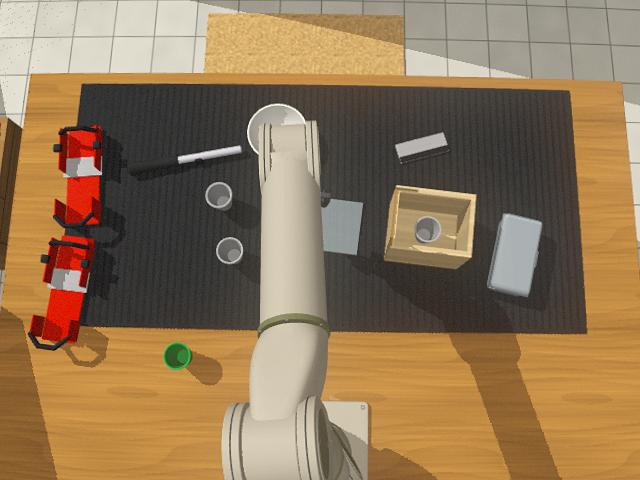

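The lid lies flat at (341,226) and the box is open, with tumbler C standing at (427,229). Next I'll fetch the nearer tumbler B.

>>> carry_out:
  deltas:
    - [0.2,0.3,0,0,1]
    - [0.45,0.65,0,0,1]
    - [0.7,1,0,0,1]
    - [0.716,1,0,0,1]
    - [0.716,1,0,0,1]

```text
clock: 12.52
position: [0.4596, 0.2069, 0.1871]
ee_rot: [0.056, 0.998, -0.001, -0.0]
ft_force: [0.2, -0.4, 0.8]
grip_width: 0.997
grasp_force: 0.0
```

```bash
cat > g.py <<'E'
import sys
from h import *
from e import circ
# wrist view: fit the rim circle near guess (x,y) at height z; report tool-axes offset from TCP
gx,gy,zc=map(float,sys.argv[1:4]); o=state(); p=camera("wrist")
if len(sys.argv)>4: save(p,sys.argv[4])
X,u,v=cloud(p); k=(np.hypot(X[:,0]-gx,X[:,1]-gy)<.045)&(abs(X[:,2]-zc)<.004); q=X[k]
print(len(q), "z95",np.percentile(X[(np.hypot(X[:,0]-gx,X[:,1]-gy)<.04)&(abs(X[:,2]-zc)<.01)][:,2],[50,95,99]) if len(q) else "")
c,r=cv2.minEnclosingCircle((q[:,:2]*1000).astype(np.float32)); f=circ(q,.03,q[:,:2].mean(0)); print("enc",np.round(c,1),round(r,1),"fit",np.round(f,4))
R=Rn.from_quat(o["ee_rot"]).as_matrix(); print("tool off /.15:",np.round((np.r_[f,zc]-o["position"])@R/.15,3))
E
python3 g.py .4603 .2129 .081 w2.png
```

```text
t 12.53 pos [0.4596 0.2069 0.1871] R [[-0.994, 0.113, -0.001], [0.113, 0.994, -0.001], [0.001, -0.001, -1.0]] F [ 0.2 -0.4  0.8] w 0.997 gf 0.0 q [-0.83  0.11  0.34  1.88 -0.04  1.16  0.98]
t 12.57 pos [0.4603 0.2061 0.1872] R [[-0.993, 0.115, -0.001], [0.115, 0.993, -0.001], [0.001, -0.001, -1.0]] F [ 0.6 -0.2 -0.8] w 1.002 gf 0.0 q [-0.83  0.11  0.34  1.88 -0.04  1.16  0.98]
2613 z95 [0.08050447 0.0819195  0.08237435]
enc [460.3 214.5] 32.0 fit [0.4594 0.2146]
tool off /.15: [0.012 0.056 0.708]
```

View pics/w2.png

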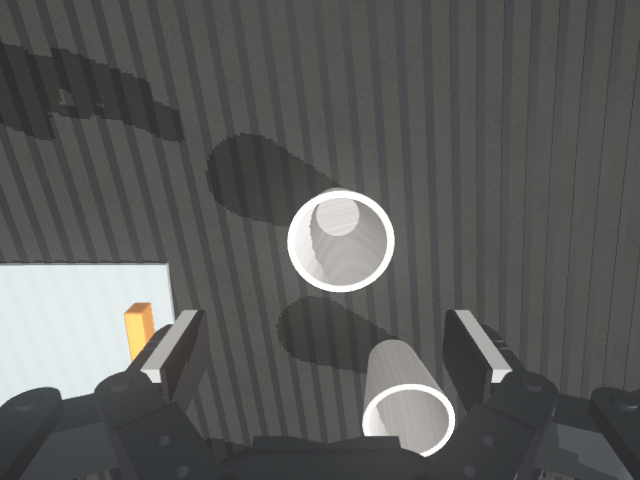

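B's rim is at (340,240), laterally between the open pads. I'll descend and grip below the rim.

>>> carry_out:
  deltas:
    - [0.003,0.047,0.1,0,1]
    - [0.003,0.047,0.3,0,1]
    - [0.003,0.047,0.5,0,1]
    - [0.003,0.047,0.6,0,1]
    - [0.003,0.047,0.68,0,1]
    - [0.003,0.047,0.68,0,1]
    - [0.003,0.047,0.68,0,0]
    - [0.003,0.047,0.68,0,0]
    - [0.003,0.047,0.68,0,0]
    - [0.003,0.047,0.68,0,0]
    - [0.003,0.047,0.68,0,0]
  force: 25

```text
clock: 14.0
position: [0.4609, 0.2147, 0.0869]
ee_rot: [0.057, 0.998, 0.001, 0.001]
ft_force: [-1.4, -0.5, 6.2]
grip_width: 0.723
grasp_force: 26.5
```

>>> carry_out:
  deltas:
    - [0,0,-0.05,0,0]
    - [0,0,-0.2,0,0]
    - [0,0,-0.5,0,0]
    - [0,0,-0.8,0,0]
    - [0,0,-1,0,0]
    - [0,0,-1,0,0]

```text
clock: 14.75
position: [0.4613, 0.2149, 0.2384]
ee_rot: [0.057, 0.998, 0.002, 0.002]
ft_force: [0.1, -0.5, -1.8]
grip_width: 0.724
grasp_force: 28.2
```

```bash
python3 - <<'E'
from h import *
o=state(); p=camera("wrist"); save(p,"w3.png"); X,u,v=cloud(p)
P=o["position"]; k=np.hypot(X[:,0]-P[0],X[:,1]-P[1])<.05
print(np.histogram(X[k,2]-P[2],bins=np.arange(-.1,.03,.005)))
E
```

```text
t 14.75 pos [0.4613 0.2149 0.2384] R [[-0.994, 0.113, 0.004], [0.113, 0.994, 0.003], [-0.003, 0.003, -1.0]] F [ 0.1 -0.5 -1.8] w 0.724 gf 28.16804700123612 q [-0.84  0.07  0.34  1.8  -0.03  1.26  0.96]
(array([   0,    0,    0,    2,  671, 1317,  560,  641,  713,  819,  913,
       1032, 1174, 1320, 1482, 1676, 1889, 2300, 7584, 1055,  947, 1107,
       1205, 1064, 1237]), array([-1.00000000e-01, -9.50000000e-02, -9.00000000e-02, -8.50000000e-02,
       -8.00000000e-02, -7.50000000e-02, -7.00000000e-02, -6.50000000e-02,
       -6.00000000e-02, -5.50000000e-02, -5.00000000e-02, -4.50000000e-02,
       -4.00000000e-02, -3.50000000e-02, -3.00000000e-02, -2.50000000e-02,
       -2.00000000e-02, -1.50000000e-02, -1.00000000e-02, -5.00000000e-03,
        8.32667268e-17,  5.00000000e-03,  1.00000000e-02,  1.50000000e-02,
        2.00000000e-02,  2.50000000e-02]))
```

View pics/w3.png

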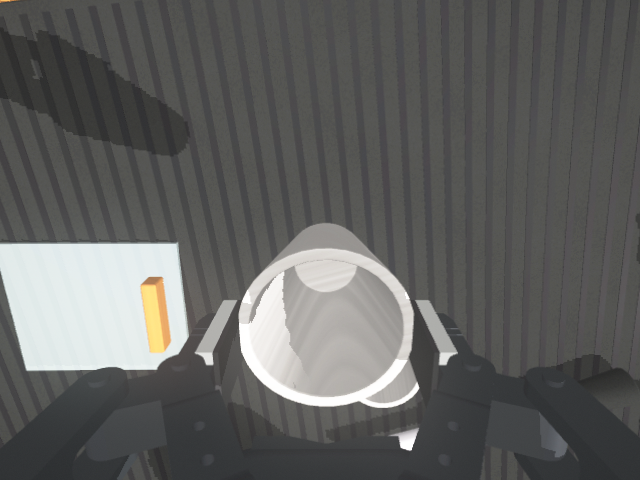

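B is held level at the rim, centred around (327,328). I'll raise it and carry it above the box.

>>> carry_out:
  deltas:
    - [0,0,-0.2,0,0]
    - [-0.1,-0.2,-0.37,0,0]
    - [-0.2,-0.5,-0.37,0,0]
    - [-0.24,-0.8,-0.37,0,0]
    - [-0.24,-1,-0.37,0,0]
    - [-0.24,-1,-0.37,0,0]

```text
clock: 15.55
position: [0.4785, 0.0587, 0.2901]
ee_rot: [0.059, 0.998, -0.0, -0.001]
ft_force: [0.1, 0.9, -1.7]
grip_width: 0.719
grasp_force: 28.4
```

>>> carry_out:
  deltas:
    - [-0.06,-0.25,0,0,0]
    - [-0.12,-0.5,0,0,0]
    - [-0.18,-0.75,0,0,0]
    - [-0.24,-1,0,0,0]
    - [-0.24,-1,0,0,0]

```text
clock: 16.18
position: [0.4976, -0.094, 0.2903]
ee_rot: [0.059, 0.998, -0.001, -0.001]
ft_force: [-0.3, 0.5, -1.4]
grip_width: 0.718
grasp_force: 28.4
```

>>> carry_out:
  deltas:
    - [-0.06,-0.25,0,0,0]
    - [-0.12,-0.5,0,0,0]
    - [-0.18,-0.75,0,0,0]
    - [-0.24,-0.95,0,0,0]
    - [-0.24,-1.0,0,0,0]
    - [-0.24,-1.0,0,0,0]

```text
clock: 16.92
position: [0.5168, -0.2438, 0.2904]
ee_rot: [0.056, 0.998, 0.0, -0.001]
ft_force: [-0.7, 0.2, -1.2]
grip_width: 0.719
grasp_force: 28.5
```

```bash
cat > k.py <<'E'
from h import *
from e import circ
# pose of the held tumbler's rim: plane, centre, tilt
o=state(); p=camera("wrist"); X,u,v=cloud(p); P=o["position"]
k=(np.hypot(X[:,0]-P[0],X[:,1]-P[1])<.04)&(X[:,2]-P[2]>-.013)&(X[:,2]-P[2]<.003)
q=X[k]
for _ in range(4):
    c=circ(q,.030,q[:,:2].mean(0)); r=np.hypot(*(q[:,:2]-c).T); s=q[(r>.0275)&(r<.0325)]
    A=np.c_[s[:,:2]-c,np.ones(len(s))]; w=np.linalg.lstsq(A,s[:,2],rcond=None)[0]
    res=s[:,2]-A@w; s=s[abs(res)<.002]
    A=np.c_[s[:,:2]-c,np.ones(len(s))]; w=np.linalg.lstsq(A,s[:,2],rcond=None)[0]; q=s
print(len(s),"rim centre",np.round(c,4),"z",w[2],"slopes",np.round(w[:2],3),"enc",cv2.minEnclosingCircle((s[:,:2]*1000).astype(np.float32)),"rel TCP",np.round(c-P[:2],4),w[2]-P[2])
E
python3 k.py
```

```text
t 16.93 pos [ 0.5168 -0.2438  0.2904] R [[-0.994, 0.113, -0.001], [0.113, 0.994, 0.001], [0.001, 0.0, -1.0]] F [-0.7  0.2 -1.2] w 0.719 gf 28.4942017524736 q [-0.3   0.23  0.79  1.59 -0.17  1.39  1.96]
t 16.98 pos [ 0.517  -0.2433  0.2907] R [[-0.994, 0.112, -0.001], [0.112, 0.994, 0.001], [0.001, 0.001, -1.0]] F [-0.4 -0.1 -1.2] w 0.723 gf 28.493652247125283 q [-0.3   0.23  0.79  1.59 -0.17  1.39  1.96]
5415 rim centre [ 0.5149 -0.2431] z 0.28440889626012567 slopes [-0.008  0.   ] enc ((514.890869140625, -243.0039520263672), 32.41254806518555) rel TCP [-0.0021  0.0002] -0.00625548480678112
```

>>> carry_out:
  deltas:
    - [-0.018,-0.053,0,0,0]
    - [-0.018,-0.053,0.1,0,0]
    - [-0.018,-0.053,0.25,0,0]
    - [-0.018,-0.053,0.4,0,0]
    - [-0.018,-0.053,0.55,0,0]
    - [-0.018,-0.053,0.7,0,0]
    - [-0.018,-0.053,0.8,0,0]
    - [-0.018,-0.053,0.9,0,0]
    - [-0.018,-0.053,0.96,0,0]
    - [-0.018,-0.053,0.96,0,0]
    - [-0.018,-0.053,0.96,0,0]

```text
clock: 18.4
position: [0.5188, -0.2533, 0.1478]
ee_rot: [0.057, 0.998, -0.0, 0.0]
ft_force: [0.2, 0.2, -2.9]
grip_width: 0.717
grasp_force: 28.5
```

>>> carry_out:
  deltas:
    - [0,0,0.03,0,0]
    - [0,0,0.06,0,0]
    - [0,0,0.09,0,0]
    - [0,0,0.105,0,0]
    - [0,0,0.105,0,0]
    - [0,0,0.105,0,0]

```text
clock: 19.15
position: [0.5185, -0.2532, 0.1315]
ee_rot: [0.057, 0.998, 0.0, 0.0]
ft_force: [-0.1, 0.2, -1.5]
grip_width: 0.721
grasp_force: 28.5
```

>>> carry_out:
  deltas:
    - [0,0.008,0.007,0,0]
    - [0,0.008,0.014,0,0]
    - [0,0.008,0.02,0,0]
    - [0,0.008,0.027,0,0]
    - [0,0.008,0.027,0,0]

```text
clock: 19.77
position: [0.5185, -0.252, 0.1273]
ee_rot: [0.057, 0.998, 0.0, -0.0]
ft_force: [-0.1, 0.2, -1.9]
grip_width: 0.716
grasp_force: 28.5
```

>>> carry_out:
  deltas:
    - [0,0,0.004,0,0]
    - [0,0,0.008,0,0]
    - [0,0,0.012,0,0]
    - [0,0,0.012,0,0]

```text
clock: 20.27
position: [0.5185, -0.2519, 0.1255]
ee_rot: [0.057, 0.998, 0.0, -0.0]
ft_force: [0.1, -0.4, -1.9]
grip_width: 0.72
grasp_force: 28.5
```

>>> carry_out:
  deltas:
    - [0,0,0,0,0.6]
    - [0,0,0,0,1]
    - [0,0,0,0,1]
    - [0,0,-0.1,0,1]
    - [0,0,-0.3,0,1]
    - [0,0,-0.6,0,1]
    - [0,0,-0.9,0,1]
    - [0,0,-1,0,1]
    - [0,0,-1,0,1]

```text
clock: 21.4
position: [0.5189, -0.2522, 0.2767]
ee_rot: [0.057, 0.998, -0.0, 0.001]
ft_force: [0.2, -0.9, -1.1]
grip_width: 1.002
grasp_force: 0.0
```

```bash
python3 g.py .5175 -.252 .118 w4.png; python3 - <<'E'
from h import *
p=camera("wrist");X,u,v=cloud(p);k=(np.hypot(X[:,0]-.5175,X[:,1]+.252)<.04)&(X[:,2]>.08)
print(np.histogram(X[k,2],bins=np.arange(.08,.14,.003)))
s=X[k&(X[:,2]>.112)];A=np.c_[s[:,:2]-s[:,:2].mean(0),np.ones(len(s))];print(np.linalg.lstsq(A,s[:,2],rcond=None)[0])
E
```

```text
t 21.4 pos [ 0.5189 -0.2522  0.2767] R [[-0.994, 0.113, 0.002], [0.113, 0.994, -0.0], [-0.002, 0.0, -1.0]] F [ 0.2 -0.9 -1.1] w 1.002 gf 0.0 q [-0.28  0.26  0.79  1.6  -0.19  1.37  1.99]
t 21.45 pos [ 0.5184 -0.2519  0.2753] R [[-0.994, 0.113, 0.0], [0.113, 0.994, 0.0], [0.0, 0.0, -1.0]] F [ 0.3  0.1 -0.1] w 0.997 gf 0.0 q [-0.28  0.26  0.79  1.6  -0.19  1.37  1.99]
1895 z95 [0.11844722 0.11988394 0.12038516]
enc [ 517.3 -252. ] 31.9 fit [ 0.5165 -0.2519]
tool off /.15: [ 0.012 -0.002  1.049]
(array([ 137,  147,  328,  348,  163,  178,  181,  180,  212,  200,  227,
        232, 1038,  695,    0,    0,    0,    0,    0,    0]), array([0.08 , 0.083, 0.086, 0.089, 0.092, 0.095, 0.098, 0.101, 0.104,
       0.107, 0.11 , 0.113, 0.116, 0.119, 0.122, 0.125, 0.128, 0.131,
       0.134, 0.137, 0.14 ]))
[-4.19331521  0.48145548  0.3123876 ]
```

View pics/w4.png

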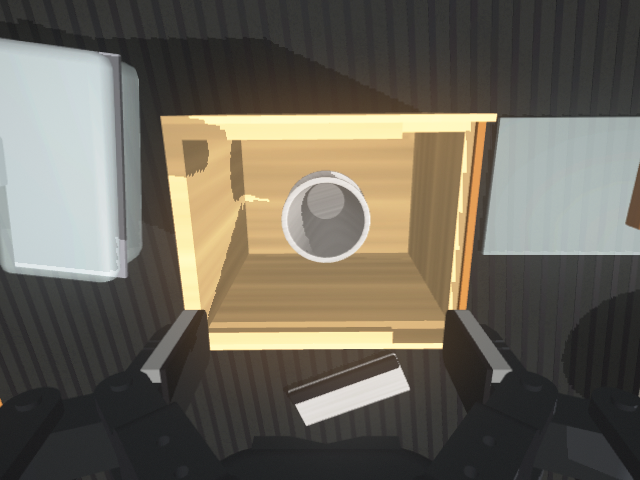

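B is seated upright in C: the nested rims are at (326,219), level at about 0.1185 m. Next I'll fetch A.

>>> carry_out:
  deltas:
    - [0,0.3,0,0,1]
    - [-0.02,0.6,0,0,1]
    - [-0.04,0.9,0,0,1]
    - [-0.05,1,0,0,1]
    - [-0.05,1,0,0,1]

```text
clock: 22.18
position: [0.5428, -0.1032, 0.2748]
ee_rot: [0.056, 0.998, -0.0, -0.001]
ft_force: [-1.1, -0.6, 0.1]
grip_width: 1.003
grasp_force: 0.0
```

>>> carry_out:
  deltas:
    - [0,0.3,0,0,1]
    - [-0.02,0.6,0,0,1]
    - [-0.04,0.9,0,0,1]
    - [-0.05,1,0,0,1]
    - [-0.05,1,0,0,1]

```text
clock: 22.8
position: [0.5675, 0.0433, 0.2752]
ee_rot: [0.057, 0.998, -0.001, -0.0]
ft_force: [0.5, -0.0, 0.3]
grip_width: 1.0
grasp_force: 0.0
```

>>> carry_out:
  deltas:
    - [0,0.3,0.1,0,1]
    - [-0.02,0.6,0.25,0,1]
    - [-0.03,0.9,0.4,0,1]
    - [-0.03,1,0.55,0,1]
    - [-0.03,1.25,0.55,0,1]

```text
out of range: row 5 has 1.25, outside -1 to 1
```

>>> carry_out:
  deltas:
    - [0,0.3,0.1,0,1]
    - [-0.02,0.6,0.25,0,1]
    - [-0.03,0.9,0.4,0,1]
    - [-0.03,1,0.5,0,1]
    - [-0.03,1,0.5,0,1]

```text
clock: 23.42
position: [0.5887, 0.1912, 0.1996]
ee_rot: [0.057, 0.998, -0.001, -0.001]
ft_force: [-0.1, -0.3, -0.3]
grip_width: 1.002
grasp_force: 0.0
```

>>> carry_out:
  deltas:
    - [0,0.2,0,0,1]
    - [0,0.36,0.08,0,1]
    - [0,0.36,0.08,0,1]
    - [0,0.36,0.08,0,1]

```text
clock: 23.92
position: [0.5954, 0.245, 0.1887]
ee_rot: [0.057, 0.998, -0.0, 0.0]
ft_force: [-0.4, 0.4, 0.1]
grip_width: 1.001
grasp_force: 0.0
```

```bash
python3 g.py .5953 .2465 .081
```

```text
t 23.93 pos [0.5954 0.245  0.1887] R [[-0.993, 0.115, 0.0], [0.115, 0.993, -0.001], [-0.0, -0.001, -1.0]] F [-0.4  0.4  0.1] w 1.001 gf 0.0 q [-0.84  0.44  0.51  1.52 -0.22  1.24  1.15]
t 23.98 pos [0.5955 0.2449 0.1889] R [[-0.993, 0.115, 0.0], [0.115, 0.993, -0.001], [-0.001, -0.001, -1.0]] F [-0.3 -0.9 -0.1] w 0.996 gf 0.0 q [-0.84  0.44  0.51  1.52 -0.22  1.24  1.15]
2573 z95 [0.08048742 0.08190195 0.08230556]
enc [594.8 247.6] 31.9 fit [0.5942 0.2475]
tool off /.15: [0.011 0.016 0.719]
```

>>> carry_out:
  deltas:
    - [0.003,0.014,0.1,0,1]
    - [0.003,0.014,0.3,0,1]
    - [0.003,0.014,0.5,0,1]
    - [0.003,0.014,0.6,0,1]
    - [0.003,0.014,0.685,0,1]
    - [0.003,0.014,0.685,0,1]
    - [0.003,0.014,0.685,0,0]
    - [0.003,0.014,0.685,0,0]
    - [0.003,0.014,0.685,0,0]
    - [0.003,0.014,0.685,0,0]
    - [0.003,0.014,0.685,0,0]
  force: 25

```text
clock: 25.4
position: [0.5957, 0.2487, 0.0873]
ee_rot: [0.057, 0.998, 0.001, 0.001]
ft_force: [0.0, -2.7, 7.0]
grip_width: 0.723
grasp_force: 27.0
```

>>> carry_out:
  deltas:
    - [0,0,-0.05,0,0]
    - [0,0,-0.2,0,0]
    - [0,0,-0.5,0,0]
    - [0,0,-0.8,0,0]
    - [0,0,-1,0,0]
    - [0,0,-1,0,0]

```text
clock: 26.15
position: [0.5958, 0.2491, 0.2389]
ee_rot: [0.057, 0.998, 0.001, 0.002]
ft_force: [0.6, -0.0, -2.4]
grip_width: 0.72
grasp_force: 27.9
```

```bash
python3 k.py
```

```text
t 26.15 pos [0.5958 0.2491 0.2389] R [[-0.994, 0.113, 0.004], [0.113, 0.994, 0.003], [-0.004, 0.003, -1.0]] F [ 0.6 -0.  -2.4] w 0.72 gf 27.919367622853315 q [-0.85  0.41  0.52  1.45 -0.21  1.33  1.14]
t 26.2 pos [0.595  0.2489 0.2367] R [[-0.994, 0.113, 0.001], [0.113, 0.994, 0.001], [-0.001, 0.001, -1.0]] F [ 0.1  0.3 -2.2] w 0.725 gf 27.920012030062935 q [-0.85  0.41  0.52  1.45 -0.21  1.33  1.14]
5364 rim centre [0.5932 0.2491] z 0.23035743256840246 slopes [-0.007 -0.016] enc ((592.960205078125, 249.13258361816406), 32.391883850097656) rel TCP [-0.0018  0.0002] -0.006351865712231508
```

>>> carry_out:
  deltas:
    - [0,0,-0.2,0,0]
    - [0,-0.2,-0.38,0,0]
    - [0.02,-0.5,-0.38,0,0]
    - [0.04,-0.8,-0.38,0,0]
    - [0.05,-1,-0.38,0,0]
    - [0.05,-1,-0.38,0,0]

```text
clock: 27.0
position: [0.5698, 0.0975, 0.2919]
ee_rot: [0.059, 0.998, -0.0, -0.001]
ft_force: [-0.1, 0.8, -0.5]
grip_width: 0.717
grasp_force: 28.1
```

>>> carry_out:
  deltas:
    - [0,-0.25,0,0,0]
    - [0.02,-0.5,0,0,0]
    - [0.04,-0.75,0,0,0]
    - [0.05,-1,0,0,0]
    - [0.05,-1,0,0,0]

```text
clock: 27.62
position: [0.5452, -0.0502, 0.2921]
ee_rot: [0.059, 0.998, -0.0, -0.001]
ft_force: [0.3, 1.3, -1.6]
grip_width: 0.722
grasp_force: 28.1
```

>>> carry_out:
  deltas:
    - [0,-0.25,0,0,0]
    - [0.02,-0.5,0,0,0]
    - [0.03,-0.75,0,0,0]
    - [0.03,-0.95,0,0,0]
    - [0.03,-1,0,0,0]
    - [0.03,-1,0,0,0]

```text
clock: 28.38
position: [0.5249, -0.1949, 0.2922]
ee_rot: [0.056, 0.998, 0.0, -0.001]
ft_force: [0.2, 0.8, -1.7]
grip_width: 0.718
grasp_force: 28.1
```

>>> carry_out:
  deltas:
    - [0,-0.1,0,0,0]
    - [0,-0.25,0,0,0]
    - [0,-0.35,0,0,0]
    - [0,-0.37,0,0,0]
    - [0,-0.37,0,0,0]
    - [0,-0.37,0,0,0]

```text
clock: 29.12
position: [0.5185, -0.2505, 0.2928]
ee_rot: [0.056, 0.998, 0.0, -0.0]
ft_force: [-0.6, -0.0, -0.5]
grip_width: 0.716
grasp_force: 28.1
```

```bash
python3 k.py
```

```text
t 29.12 pos [ 0.5185 -0.2505  0.2928] R [[-0.994, 0.112, -0.0], [0.112, 0.994, 0.0], [0.0, 0.0, -1.0]] F [-0.6 -0.  -0.5] w 0.716 gf 28.10723385140591 q [-0.3   0.25  0.81  1.57 -0.18  1.4   1.98]
t 29.18 pos [ 0.5185 -0.2505  0.2929] R [[-0.994, 0.112, 0.0], [0.112, 0.994, 0.0], [-0.0, 0.0, -1.0]] F [ 0.5  0.2 -2.1] w 0.722 gf 28.107340713959275 q [-0.3   0.25  0.81  1.57 -0.18  1.4   1.98]
5385 rim centre [ 0.5167 -0.2503] z 0.28651052571421093 slopes [-0.008 -0.016] enc ((516.4299926757812, -250.2811737060547), 32.41609191894531) rel TCP [-0.0018  0.0002] -0.006340845740026246
```

>>> carry_out:
  deltas:
    - [0,0,0.1,0,0]
    - [0,0,0.25,0,0]
    - [0,0,0.4,0,0]
    - [0,0,0.55,0,0]
    - [0,0,0.65,0,0]
    - [0,0,0.75,0,0]
    - [0,0,0.8,0,0]
    - [0,0,0.8,0,0]
    - [0,0,0.8,0,0]

```text
clock: 30.35
position: [0.5185, -0.2515, 0.1735]
ee_rot: [0.057, 0.998, -0.0, 0.0]
ft_force: [0.5, 1.0, -0.2]
grip_width: 0.724
grasp_force: 28.1
```

>>> carry_out:
  deltas:
    - [0,0,0.02,0,0]
    - [0,0,0.04,0,0]
    - [0,0,0.06,0,0]
    - [0,0,0.08,0,0]
    - [0,0,0.09,0,0]
    - [0,0,0.1,0,0]
    - [0,0,0.107,0,0]
    - [0,0,0.107,0,0]
    - [0,0,0.107,0,0]

```text
clock: 31.48
position: [0.5182, -0.2513, 0.1569]
ee_rot: [0.057, 0.998, 0.0, 0.0]
ft_force: [-0.6, -0.7, -1.3]
grip_width: 0.721
grasp_force: 28.1
```

>>> carry_out:
  deltas:
    - [0,0,0.004,0,0]
    - [0,0,0.009,0,0]
    - [0,0,0.009,0,0]

```text
clock: 31.85
position: [0.5182, -0.2512, 0.1554]
ee_rot: [0.057, 0.998, 0.0, -0.0]
ft_force: [-0.4, 0.3, -0.7]
grip_width: 0.722
grasp_force: 28.1
```

>>> carry_out:
  deltas:
    - [0,0,0,0,0.6]
    - [0,0,0,0,1]
    - [0,0,0,0,1]
    - [0,0,-0.1,0,1]
    - [0,0,-0.3,0,1]
    - [0,0,-0.6,0,1]
    - [0,0,-0.9,0,1]
    - [0,0,-0.9,0,1]
    - [0,0,-0.9,0,1]

```text
clock: 32.98
position: [0.5181, -0.2513, 0.2906]
ee_rot: [0.057, 0.998, 0.0, 0.0]
ft_force: [-0.1, 0.1, -0.6]
grip_width: 0.998
grasp_force: 0.0
```

```bash
python3 g.py .5173 -.252 .148 w5.png; python3 - <<'E'
from h import *
p=camera("top");X,u,v=cloud(p)
k=(np.hypot(X[:,0]-.55,X[:,1]+.025)<.12)&(X[:,2]<.05)
print("lid/pull z",np.histogram(X[k,2],bins=np.arange(0,.05,.004)))
E
```

```text
t 32.98 pos [ 0.5181 -0.2513  0.2906] R [[-0.994, 0.113, 0.0], [0.113, 0.994, 0.0], [-0.0, 0.0, -1.0]] F [-0.1  0.1 -0.6] w 0.998 gf 0.0 q [-0.31  0.25  0.82  1.58 -0.18  1.4   1.99]
t 33.02 pos [ 0.5179 -0.2511  0.29  ] R [[-0.994, 0.113, -0.001], [0.113, 0.994, 0.0], [0.001, 0.0, -1.0]] F [-0.1  0.2 -0.5] w 1.0 gf 0.0 q [-0.31  0.25  0.82  1.58 -0.18  1.4   1.99]
1928 z95 [0.14671899 0.14813445 0.14859529]
enc [ 517.2 -252.2] 32.0 fit [ 0.5167 -0.252 ]
tool off /.15: [ 0.007 -0.007  0.947]
lid/pull z (array([ 638, 2058, 2449, 1391,  284,   22,   23,   61,   62,   15,    1,
          0]), array([0.   , 0.004, 0.008, 0.012, 0.016, 0.02 , 0.024, 0.028, 0.032,
       0.036, 0.04 , 0.044, 0.048]))
```

View pics/w5.png

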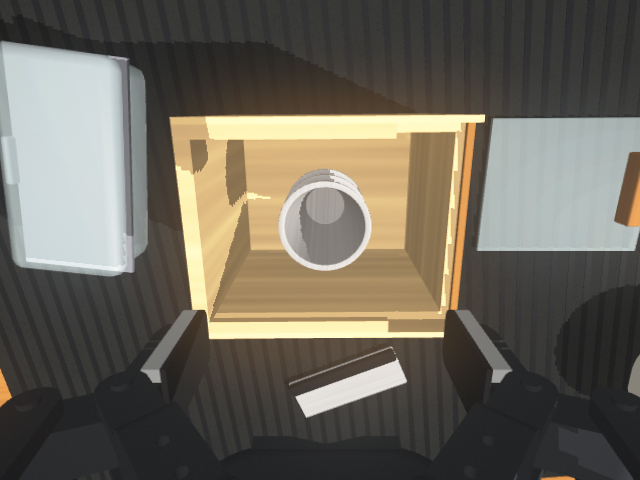

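The stack stands straight, with all three rims around (325,225) and spaced 28–30 mm apart. The lid is flat and clear at (560,185).

```bash
python3 -c "
from h import *
print(ticket.hand_in())"
```

```text
the job is handed in; nothing more can be done
None
```

I handed the job in at about 33 s of the 72 s allowed: the lid lies flat, right way up and clear of the box, and all three tumblers are nested in one straight upright stack in it; no verdict came back.

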